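# Wake the gauge stand and hold its lever at the set fork

## Task

Wake the height gauge from its key tray: press fully and let up, one at a time and in this order, the round key, the square key and the narrow bar key, leaving the mushroom stop key alone. Then push down the black grip of the gauge stand's spring lever until the lever bar lies in the middle of the gap of the set fork beside it, without going clearly past it (the gauge tip must not come down on the block), and finish while still holding it there: the program ends with the fingers pressing on the grip. Do not move the fork or the things lying about.

Things in the scene. Friction and masses are not known exactly. Their poses are not given: they have to be found in the camera images.
- key_round (a joint): round key, a black disc 34 mm in diameter, 8 thick. value: key travel, 0 up, grows as pressed to 0.006 m at the bottom stop; springs back up; needs about 1.2 N to start and 4 N at the bottom; counts as pressed beyond 0.004
- key_round_top (a point): centre of the top face of the round key, 73 mm above the table when up; local x and y are the cap's sides, z up
- key_square (a joint): square key, black, 30 x 30 x 8 mm. value: key travel, 0 up, grows as pressed to 0.006 m at the bottom stop; springs back up; needs about 1.2 N to start and 4 N at the bottom; counts as pressed beyond 0.004
- key_square_top (a point): centre of the top face of the square key, 73 mm above the table when up; local x and y are the cap's sides, z up
- key_bar (a joint): narrow bar-shaped key, black, 14 (x) x 48 (y) x 8 mm. value: key travel, 0 up, grows as pressed to 0.006 m at the bottom stop; springs back up; needs about 1.2 N to start and 4 N at the bottom; counts as pressed beyond 0.004
- key_bar_top (a point): centre of the top face of the bar-shaped key, 73 mm above the table when up; local x and y are the cap's sides, z up
- key_stop (a joint): mushroom-shaped stop key, a domed black head 44 mm in diameter; to be left alone. Same value and spring as the other keys; must stay below 0.002
- key_stop_top (a point): top of the dome of the mushroom stop key, 86 mm above the table
- tray: fixed aluminium tray 180 x 180 x 12 mm carrying four equal key blocks (each a light grey block 72 x 72 x 45 standing on the aluminium tray (top of the block 57 above the table); one key in the middle of each) in a 2 x 2 pattern 86 mm apart, centres 43 mm either side of the tray's axes. Which key is at which place varies. Origin: centre of its underside on the table, x and y along its sides, z up
- stand: fixed gauge stand: cream base 200 (x) x 260 (y) mm, steel plate top at 70 high. Post at (-30,-100), 260 high; gauge column at (-55,0), 235 high, with a bracket over the dial gauge to x = +50. White quadrant plate at x = -34, y 33 to 88, up to 215 high. The gauge rides down with the lever. Origin: centre of underside; y along the lever towards its grip, z up
- lever (a joint): spring hand lever of the stand. Value in rad: 0 at rest, where it rises towards its grip at 0.3 rad above level; grows as the grip goes down (level at 0.3), stop at 0.6. Needs about 3 N at the grip to start, about 7 N at 0.3 and 11.5 N at 0.6; springs back up when let go
- lever_hinge (a point): centre of the lever's pivot, 150 mm above the table; the pivot axis is the stand's x
- lever_grip (a point): centre of the top face of the lever's black grip, a flat block 34 x 70 x 18 mm (70 along the lever) at the lever's free end, 235 mm from the pivot. Local y points along the lever outward, z out of the top face. Steel bar of the lever: 10 wide, 14 high
- lever_mid (a point): point on the lever bar's centre line, 160 mm from the pivot (y outward along the lever, z perpendicular, upward)
- fork (a joint): dark steel set fork on the lever's pivot axis, 27 mm beside the lever (stand's x = -27), before the white quadrant plate, held by stiff friction. Two tabs 50 x 10 mm with a 24 mm gap between them mark the height for the lever bar. Value in rad on the lever's scale: the lever is at the mark when both are equal. 0.2 to 0.4, differs from run to run; not to be moved
- fork_mid (a point): middle of the fork's gap, projected sideways onto the lever's plane, 160 mm from the pivot; axes as for lever_mid. Lever at the mark: lever_mid coincides with this point
- block: loose bystander, leave where it is: black test block 35 x 35 x 36 mm standing on the plate under the gauge; origin: centre of its underside
- spare_knob: loose bystander, leave where it is: spare black knob, 34 mm in diameter, 23 high, on the stand's plate; origin: centre of its underside
- driver: loose bystander, leave where it is: screwdriver 160 mm long lying on the robot's side of the tray; origin: centre of its underside
- tape: loose bystander, leave where it is: roll of paper tape, 76 mm in diameter, 20 high, beyond the tray; origin: centre of its underside
- jar: loose bystander, leave where it is: jar 60 mm in diameter, 75 high; origin: centre of its underside
- parts_bin: loose bystander, leave where it is: open black bin 140 x 100 x 40 mm; origin: centre of its underside
- cup: loose bystander, leave where it is: steel cup 72 mm in diameter, 80 high; origin: centre of its underside

How it is judged (in metres and radians):
On the way, in this order (a step that is already met when the one before it is completed fails the run):
1. the round key is pressed home, alone, the lever at rest (value of joint key_round above 0.004 m and value of joint each of key_square, key_bar, key_stop below 0.0015 m and value of joint lever below 0.06 rad), for 0.05 s.
2. then, with the round key up again, the square key is pressed home (value of joint key_square above 0.004 m and value of joint each of key_round, key_bar, key_stop below 0.0015 m and value of joint lever below 0.06 rad), for 0.05 s.
3. then, with the square key up again, the bar key is pressed home (value of joint key_bar above 0.004 m and value of joint each of key_round, key_square, key_stop below 0.0015 m and value of joint lever below 0.06 rad), for 0.05 s.
4. then the robot holds the lever at the fork, all keys up (angle between the y axis of lever_mid and the y axis of fork_mid, either way round below 0.06 rad and contact force between the fingers and lever above 2 N and value of joint each of key_round, key_square, key_bar, key_stop below 0.0015 m), for 0.5 s.
At the end, for the whole second after the job is handed in: The lever stands within 0.06 rad of the set fork, pressed by the gripper fingers with more than 2 N, and all four keys are up (below 1.5 mm) (all of step 4); the arm keeps its last pose, push and grip.
It fails at once if the mushroom stop key is pressed more than 2 mm (value of joint key_stop above 0.002 m).
It fails at once if the lever goes more than 20 mm past the fork (measured at lever_mid, 0.125 rad) (z of lever_mid in the frame of fork_mid below -0.02 m).
It fails at once if the fork is moved more than 8 mm (distance of fork_mid from where it was at the start of the episode above 0.008 m).
It fails at once if a bystander is moved more than 25 mm (distance of any of block, spare_knob, driver, tape, jar, parts_bin, cup from where it was at the start of the episode above 0.025 m).
It also fails if it takes over 51 s, if anything falls off the work surface, if the arm or the gripper's body presses on something with over 40 N, if the wrist force passes 120 N, or if a joint passes its speed limit or range.

## Robot

A 6-joint arm with a two-finger parallel gripper is mounted at the origin on the work surface. World frame = base frame: x ahead of the robot, y to its left, z up, the work surface at z = 0. Lengths are in mm, angles in rad, forces in N, time in s.
With the tool pointing down it reaches from about 350 to 875 mm from the base axis. Payload 4.2 kg.
Tool frame: the origin (TCP) lies between the finger pads; the fingertips stand 25 mm ahead of it and the grasp point (between the pads) lies 6 mm ahead of it; z points along the fingers, y is the line along which they close (so a half turn about z gives the same grasp; the last joint's range is limited). The gripper opens to 85 mm and grips with 20 to 120 N. Pads are 22 mm wide; open, the fingers measure 114 mm over their backs; the gripper's body (76 mm by 85 mm) begins 54 mm behind the grasp point. The pads swing forward as they close: fully open they stand 13 mm farther back than shut.
Start: joints at [1.361, 0.385, 0.008, 0, -1.194, -0.259], TCP at [282.351, 557.564, 256.312] pointing down, gripper open.
Joint ranges: [-3.14, 3.14], [-1.21, 2.06], [-1.07, 1.41], [-3.16, 2.05], [-2.99, -0.16], [-3.1, 3.1]. Speed limits (rad/s): [2.79, 2.79, 3.14, 3.14, 3.14, 3.14].

## Interface

Orientations are given as a unit quaternion [x, y, z, w].
In Python, from bench import read_state, imaging, workorder, nets gives the robot as it stands.
- The arm moves only by the tool apply_moves, never from a script. Its argument "rows" is a list of rows, each an object with "hand": the opening, from -1 (shut) to 1 (fully open); "delta_pos": the shift along the tool's x, y, z in mm, a list of three; "yaw": the turn about the tool's z in rad. A call has 1 to 12 rows; each row is the pose to reach, as a shift and turn from the pose commanded when the call began, along the tool's axes at that moment; what a row does not reach only later rows make up. A row lasts 1/12 s, in which the tool goes at most 41.7 mm and 7.16 degrees, less where a joint would pass 70% of its speed; a pose out of reach is approached as far as the arm can. A call with a gripper value outside its range is refused whole. The fingers move at their own pace and stop on an object; the grip force is fixed at half the most. Time passes only in rows, so rows that repeat a pose let the fingers close. It gives the time, the measured TCP pose, the force, the opening and the grip force at its end, in the units of the state.
- read_state(): the state, without advancing time (a new reading comes with each control period).
- imaging.get_image(name): name is "side" or "top" or "wrist"; returns a dict with "pixels" (400x640x3 uint8, red, green, blue), "fx", "fy", "cx", "cy" (pixels), "dist" ([k1, k2, p1, p2, k3] as OpenCV has them; the pictures are not rectified), "xyz" and "rotation" of the camera in the world. Camera axes: x right, y down, z forward; pixel columns grow to the right and rows downward; lengths in mm; the calibration is good to about 2 mm. A picture is of the moment at which its call begins. There is no depth.
- workorder.job_done(): hands the job in; it is judged then, once.
Trained networks look in the newest picture that a camera, given by its name, has taken for a name from the list of things; names that differ only in an ending like _2 or _b are one class to them, and where a whole thing is asked for, a point or a joint stands for the part that bears it (a point fixed in the world has none). Each returns a list of dicts, best first, with "score" (0 to 1); they miss things now and then, are a little off and sometimes report something else, mostly with a low value. They report only what shows in the picture. A call takes as long as a camera call.
- nets.find_in(camera, query): "location" ([row, column] in pixels, amid what is visible of it).
- nets.pinpoint(camera, query): "location" ([row, column] in pixels: a listed point, or the origin of a listed thing).
The state is a dict: "clock": time; "joints": joint angles; "joint_vel": joint speeds; "joint_efforts": joint torques, N m; "position": TCP position; "ee_rot": TCP orientation; "contact_force": force on the tool from outside, world axes, zero at the start; "wrist_torque": the same for the moment, N m; "gripper_width": finger opening in mm; "grasp_force": force on a finger pad.
Only numpy, scipy, OpenCV 4.12 (cv2) and the standard library are available. Lean on these libraries where they do the work, as an engineer would, in place of code of your own. Each camera call takes 0.05 s, during which the arm holds its last target. There are 200 camera calls.

## Working session

There is one attempt and no reset: what is moved stays moved. The work goes in short steps, Python scripts to look and compute and a tool call to move; the robot and the scene stay as the last step left them, time stands still between calls to the robot, and variables do not carry over. Pictures are saved under pics/ and viewed, at most 10 in all, crops included, and the job is handed in when it is done.

Besides the shell and the picture viewer there is one more tool, called after "Request:" in YAML: its name, and indented under it one key for each argument. apply_moves: Moves the arm, as the interface text tells. Its arguments: {"type":"object","properties":{"rows":{"type":"array"}},"required":["rows"]}

```bash
mkdir -p pics
cat > h.py <<'E'
import numpy as np, cv2
from scipy.optimize import least_squares
from bench import read_state, imaging, workorder, nets
from scipy.spatial.transform import Rotation as R
def cam(n):
    d=imaging.get_image(n); return d
def rot(d):
    r=np.array(d["rotation"],float)
    return r if r.shape==(3,3) else R.from_quat(r).as_matrix()
def ray(d,rc):
    K=np.array([[d["fx"],0,d["cx"]],[0,d["fy"],d["cy"]],[0,0,1.]])
    u=cv2.undistortPoints(np.array([[[rc[1],rc[0]]]],float),K,np.array(d["dist"],float))[0,0]
    v=rot(d)@np.array([u[0],u[1],1]); return np.array(d["xyz"],float),v/np.linalg.norm(v)
def atz(d,rc,z):
    o,v=ray(d,rc); return o+v*(z-o[2])/v[2]
def tri(l):
    A=0;b=0
    for o,v in l:
        P=np.eye(3)-np.outer(v,v);A=A+P;b=b+P@o
    p=np.linalg.solve(A,b)
    return p,[round(float(np.linalg.norm((np.eye(3)-np.outer(v,v))@(p-o))),1) for o,v in l]
E
python3 - <<'E'
from h import *
s=read_state();print(s)
for c in ["top","side"]:
    d=cam(c);print(c,d["xyz"],np.round(rot(d),2).tolist(),d["fx"])
    cv2.imwrite(f"pics/{c}0.png",d["pixels"][:,:,::-1])
    for q,z in [("key_round_top",73),("key_square_top",73),("key_bar_top",73),("key_stop_top",86),("tray",0),("stand",0),("lever_hinge",150),("lever_grip",200),("lever_mid",190),("fork_mid",150),("jar",0),("cup",0),("parts_bin",0),("tape",0),("driver",0)]:
        r=nets.pinpoint(c,q)[:2]
        print(q,[(round(x["score"],2),np.round(x["location"]).tolist(),atz(d,x["location"],z).round().tolist()) for x in r])
E
```

```text
{'clock': 0.0, 'joints': array([ 1.36060915e+00,  3.85532547e-01,  6.57717936e-03, -4.95571941e-04,
       -1.19403728e+00, -2.58590810e-01]), 'joint_vel': array([-0.00039039, -0.0010167 ,  0.00066439, -0.00071887, -0.00085536,
       -0.00063292]), 'joint_efforts': array([-2.30568830e-04, -3.92299283e+01,  1.88397145e+01,  4.18612272e+00,
       -4.67037375e-03,  3.11870876e-07]), 'position': array([282.11332821, 557.07714688, 255.21751664]), 'ee_rot': array([ 9.72634580e-01, -2.32337500e-01, -2.03664201e-04,  1.10341012e-03]), 'contact_force': array([ 0.66393263, -0.17376579, -0.47322426]), 'wrist_torque': array([ 0.05935776,  0.04842182, -0.00125217]), 'grasp_force': 0.0, 'gripper_width': 85.59783325140471}
top [ 374.84100443  128.70711311 1363.16915495] [[-0.01, -0.99, 0.16], [-1.0, 0.01, -0.02], [0.02, -0.16, -0.99]] 392.0178204035564
key_round_top [(0.72, [209.0, 430.0], [539.0, -263.0, 73.0]), (0.56, [191.0, 423.0], [598.0, -244.0, 73.0])]
key_square_top [(0.6, [196.0, 445.0], [582.0, -318.0, 73.0])]
key_bar_top []
key_stop_top [(0.41, [218.0, 424.0], [508.0, -240.0, 86.0]), (
[... 1337 characters left out ...]
 [542.0, 790.0, 0.0]), (0.63, [225.0, 307.0], [533.0, 223.0, 0.0])]
lever_hinge [(0.84, [209.0, 310.0], [541.0, 94.0, 150.0])]
lever_grip [(0.66, [142.0, 302.0], [528.0, 379.0, 200.0])]
lever_mid [(0.81, [161.0, 307.0], [541.0, 275.0, 190.0])]
fork_mid [(0.6, [326.0, 298.0], [508.0, -282.0, 150.0])]
jar [(0.93, [241.0, 390.0], [769.0, 131.0, 0.0]), (0.55, [172.0, 291.0], [482.0, 539.0, 0.0])]
cup [(0.73, [283.0, 396.0], [755.0, -36.0, 0.0]), (0.68, [159.0, 308.0], [548.0, 634.0, 0.0])]
parts_bin [(0.96, [175.0, 293.0], [492.0, 520.0, 0.0])]
tape [(0.72, [371.0, 249.0], [398.0, -272.0, 0.0]), (0.69, [358.0, 387.0], [694.0, -255.0, -0.0])]
driver [(0.75, [369.0, 252.0], [404.0, -268.0, -0.0])]
```

Run:
```python
import cv2
t=cv2.imread("pics/top0.png");s=cv2.imread("pics/side0.png")
a=cv2.resize(t[140:270,190:490],(800,347),interpolation=3);cv2.imwrite("pics/a.png",a)
b=cv2.resize(s[120:400,230:430],(428,600),interpolation=3);cv2.imwrite("pics/b.png",b)
```

```text
(no output)
```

View pics/a.png

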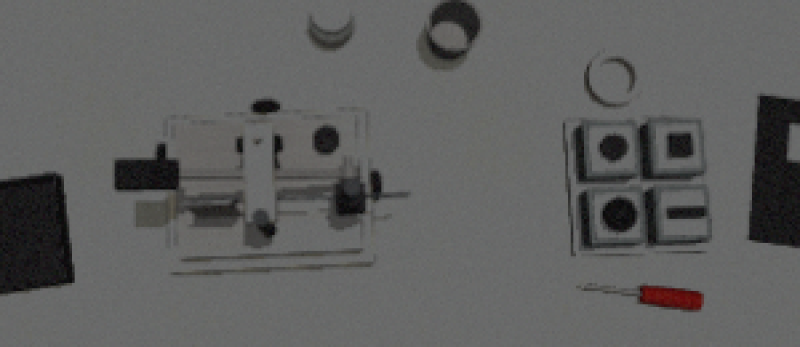

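View pics/b.png

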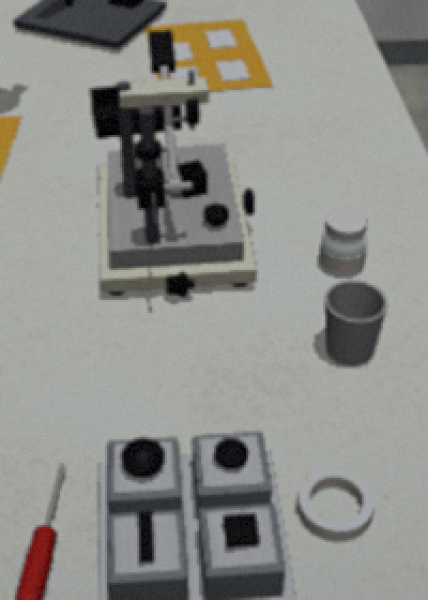

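The top view is dark. The tray is at right, with round at about (row 195, col 420), square (194, 445), stop (220, 422) and bar (220, 447). The lever runs left to its black grip at (202, 245). The side view confirms the layout: round at back right, square at front right, stop at back left and bar at front left.

Run:
```python
from h import *
T=cam("top");S=cam("side");W=cam("wrist")
for n,z,t,s in [("round",73,(195.5,420),(331.7,338)),("square",73,(194.4,444.6),(366,342)),("bar",73,(220,447),(371,298)),("stop",86,(219,422),(330,297)),("hinge",150,(206,319),(209,310)),("grip",219,(202,245),(142,302)),("mid",197,(210,268),(161,307))]:
    p,e=tri([ray(T,t),ray(S,s)]);print(n,atz(T,t,z).round(),atz(S,s,z).round(),"tri",p.round(),e)
for c,d in [("top",T),("side",S)]:
    for q,z in [("key_round",69),("key_square",69),("key_bar",69),("key_stop",75),("fork",150),("lever",190),("spare_knob",80)]:
        print(c,q,[(round(x["score"],2),np.round(x["location"],1).tolist(),atz(d,x["location"],z).round().tolist()) for x in nets.find_in(c,q)[:2]])
s=read_state();Rt=R.from_quat(s["ee_rot"]).as_matrix()
print(Rt.round(2).tolist(),(Rt.T@(np.array(W["xyz"])-s["position"])).round(1),(Rt.T@rot(W)).round(2).tolist(),W["fx"])
```

```text
round [ 584. -233.   73.] [ 588. -238.   73.] tri [ 587. -234.   68.] [1.8, 1.8]
square [ 587. -317.   73.] [ 589. -320.   73.] tri [ 588. -318.   70.] [0.9, 0.9]
bar [ 500. -320.   73.] [ 504. -327.   73.] tri [ 502. -322.   66.] [1.8, 1.8]
stop [ 503. -232.   86.] [ 504. -239.   86.] tri [ 504. -234.   79.] [0.2, 0.2]
hinge [541. 109. 150.] [542.  95. 150.] tri [543. 109. 140.] [0.1, 0.1]
grip [546. 328. 219.] [528. 342. 219.] tri [536. 325. 229.] [8.4, 8.4]
mid [524. 263. 197.] [540. 265. 197.] tri [532. 263. 197.] [7.8, 7.8]
top key_round [(0.44, [196.8, 420.3], [580.0, -235.0, 69.0]), (0.31, [207.5, 287.4], [549.0, 213.0, 69.0])]
top key_square [(0.61, [190.0, 442.8], [603.0, -314.0, 69.0])]
top key_bar []
top key_stop [(0.55, [221.0, 422.6], [497.0, -236.0, 75.0])]
top fork []
top lever [(0.73, [201.9, 254.7], [550.0, 304.0, 190.0]), (0.69, [191.6, 442.6], [576.0, -271.0, 190.0])]
top spare_knob [(0.47, [191.6, 310.5], [600.0, 136.0, 80.0]), (0.44, [222.0, 421.4], [494.0, -231.0, 80.0])]
side key_round [(0.57, [331.6, 337.5], [587.0, -234.0, 69.0]), (0.29, [331.9, 297.4], [504.0, -231.0, 69.0])]
side key_square [(0.83, [366.4, 341.7], [589.0, -318.0, 69.0]), (0.68, [369.8, 297.1], [502.0, -321.0, 69.0])]
side key_bar [(0.69, [149.7, 307.2], [545.0, 578.0, 69.0]), (0.64, [369.8, 299.2], [506.0, -321.0, 69.0])]
side key_stop [(0.82, [333.3, 299.0], [507.0, -239.0, 75.0]), (0.16, [220.7, 330.0], [597.0, 141.0, 75.0])]
side fork [(0.41, [329.2, 338.0], [582.0, -293.0, 150.0])]
side lever [(0.7, [152.7, 307.7], [544.0, 328.0, 190.0])]
side spare_knob [(0.49, [332.4, 297.8], [505.0, -241.0, 80.0])]
[[0.89, -0.45, -0.0], [-0.45, -0.89, -0.0], [-0.0, 0.0, -1.0]] [ 7.93e+01  1.00e-01 -1.18e+02] [[-0.0, -0.95, -0.31], [1.0, -0.0, -0.0], [0.0, -0.31, 0.95]] 279.57636444689575
```

Request:
apply_moves:
  rows:
    - {"hand": -1, "delta_pos": [0, 0, -40], "yaw": -0.1}
    - {"hand": -1, "delta_pos": [0, 0, -80], "yaw": -0.2}
    - {"hand": -1, "delta_pos": [40, 8, -80], "yaw": -0.3}
    - {"hand": -1, "delta_pos": [80, 16, -80], "yaw": -0.4}
    - {"hand": -1, "delta_pos": [120, 24, -80], "yaw": -0.467}
    - {"hand": -1, "delta_pos": [160, 32, -80], "yaw": -0.467}
    - {"hand": -1, "delta_pos": [200, 40, -80], "yaw": -0.467}
    - {"hand": -1, "delta_pos": [240, 48, -80], "yaw": -0.467}
    - {"hand": -1, "delta_pos": [280, 56, -80], "yaw": -0.467}
    - {"hand": -1, "delta_pos": [320, 64, -80], "yaw": -0.467}
    - {"hand": -1, "delta_pos": [360, 70, -80], "yaw": -0.467}
    - {"hand": -1, "delta_pos": [400, 77, -80], "yaw": -0.467}

```text
clock: 3.45
position: [605.8, 306.7, 336.5]
ee_rot: [1.0, -0.001, 0.0, -0.0]
contact_force: [0.7, 0.7, 0.3]
gripper_width: 0.3
grasp_force: 0.0
```

Request:
apply_moves:
  rows:
    - {"hand": -1, "delta_pos": [36, -24, 0], "yaw": 0}
    - {"hand": -1, "delta_pos": [72, -24, 0], "yaw": 0}
    - {"hand": -1, "delta_pos": [72, -24, 0], "yaw": 0}
    - {"hand": -1, "delta_pos": [72, -24, 0], "yaw": 0}

```text
clock: 3.78
position: [678.0, 331.7, 331.8]
ee_rot: [1.0, -0.002, -0.002, 0.002]
contact_force: [-0.6, 0.0, -0.4]
gripper_width: 0.0
grasp_force: 0.0
```

```bash
cat > look.py <<'E'
from h import *
import sys
s=read_state();print(s["position"].round(1),s["ee_rot"].round(3),s["clock"],s["contact_force"].round(1))
d=cam("wrist");cv2.imwrite(f"pics/{sys.argv[1]}.png",d["pixels"][:,:,::-1])
print(d["xyz"].round(1))
for q in ["lever_hinge","lever_grip","lever_mid","fork_mid"]:
    for x in nets.pinpoint("wrist",q)[:2]:
        o,v=ray(d,x["location"]); p=o+v*(541-o[0])/v[0] if abs(v[0])>.1 else o*0
        print(q,round(x["score"],2),np.round(x["location"],1),"on plane x=541:",p.round(1))
E
python3 look.py w1
```

```text
[678.  331.7 331.8] [ 1.    -0.002 -0.002  0.002] 3.7833 [-0.6  0.  -0.4]
[757.9 331.9 449.4]
lever_hinge 0.66 [279.  497.3] on plane x=541: [541.   94.5 140.8]
lever_grip 0.71 [337.4 323.9] on plane x=541: [541.  326.2 233.8]
```

View pics/w1.png

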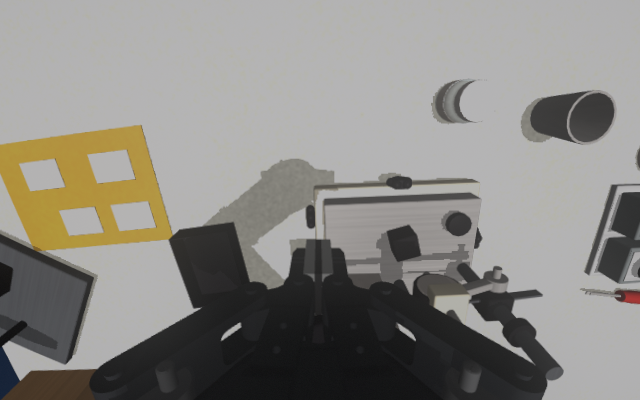

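The gripper hides the lever in this view, with the hinge at (285, 505) and the stand's plate at the centre. I'll turn 90° so the camera sees the fork sideways.

Request:
apply_moves:
  rows:
    - {"hand": -1, "delta_pos": [20, 0, 30], "yaw": 0.12}
    - {"hand": -1, "delta_pos": [30, 0, 60], "yaw": 0.24}
    - {"hand": -1, "delta_pos": [30, 0, 70], "yaw": 0.36}
    - {"hand": -1, "delta_pos": [30, 0, 70], "yaw": 0.48}
    - {"hand": -1, "delta_pos": [30, 0, 70], "yaw": 0.6}
    - {"hand": -1, "delta_pos": [30, 0, 70], "yaw": 0.72}
    - {"hand": -1, "delta_pos": [30, 0, 70], "yaw": 0.84}
    - {"hand": -1, "delta_pos": [30, 0, 70], "yaw": 0.96}
    - {"hand": -1, "delta_pos": [30, 0, 70], "yaw": 1.08}
    - {"hand": -1, "delta_pos": [30, 0, 70], "yaw": 1.2}
    - {"hand": -1, "delta_pos": [30, 0, 70], "yaw": 1.32}
    - {"hand": -1, "delta_pos": [30, 0, 70], "yaw": 1.44}

```text
clock: 5.03
position: [705.5, 332.4, 268.5]
ee_rot: [0.75, -0.662, 0.0, -0.001]
contact_force: [0.2, 0.1, -0.1]
gripper_width: 0.2
grasp_force: 0.0
```

Request:
apply_moves:
  rows:
    - {"hand": -1, "delta_pos": [0, 0, 0], "yaw": 0.12}
    - {"hand": -1, "delta_pos": [0, 0, 0], "yaw": 0.13}
    - {"hand": -1, "delta_pos": [0, 0, 0], "yaw": 0.13}

```text
clock: 5.28
position: [705.8, 332.3, 268.0]
ee_rot: [0.708, -0.706, 0.0, -0.001]
contact_force: [0.6, 0.0, 0.4]
gripper_width: -0.4
grasp_force: 0.0
```

```bash
python3 look.py w2
```

```text
[705.8 332.3 268. ] [ 0.708 -0.706  0.    -0.001] 5.2833 [0.6 0.  0.4]
[705.  252.3 385.9]
lever_grip 0.72 [234.2 580.7] on plane x=541: [541.  325.7 233.9]
lever_mid 0.84 [121.9 563.7] on plane x=541: [541.  259.8 199.2]
fork_mid 0.72 [122.7 528.9] on plane x=541: [541.  262.4 166.4]
```

View pics/w2.png

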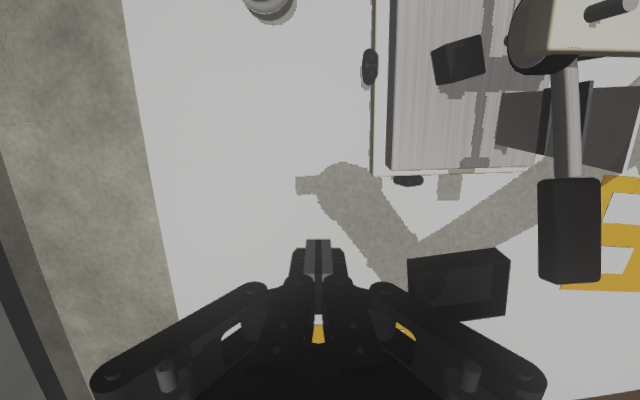

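The wrist view now shows it clearly: the grip at (230, 570), the lever bar at about (120, 565), and dark fork tabs left and right of the bar at rows 85–165. I'll zoom in on the fork.

Run:
```python
import cv2,numpy as np
a=cv2.imread("pics/w2.png")[60:200,480:640]
a=np.clip(a.astype(float)*1.8,0,255).astype('uint8')
cv2.imwrite("pics/w2c.png",cv2.resize(a,None,fx=4,fy=4,interpolation=2))
```

```text
(no output)
```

View pics/w2c.png

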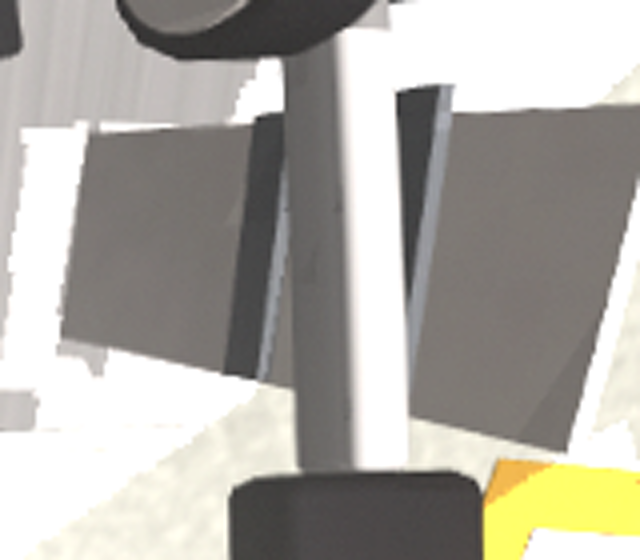

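The crop shows both tabs. The lower tab's front face spans crop columns 245–270, and the upper tab's top front edge is at about column 426, partly behind the bar. I'll fit a small model of the bar and tab edges.

```bash
cat > fit.py <<'E'
from h import *
d=cam("wrist")
# (part, offset x, offset perpendicular, crop points); bar near side = +x
L=[("l",5,-7,[(285,60),(294,260),(303,470)]),("l",5,7,[(338,60),(348,260),(358,470)]),("l",-5,7,[(388,60),(399,260),(407,470)]),
("f",0,-22,[(255,120),(241,240),(225,372)]),("f",0,-12,[(283,150),(272,240),(258,375)]),("f",0,22,[(436,90),(425,200),(412,290)])]
pts=[[ray(d,(60+y/4,480+x/4)) for x,y in l[3]] for l in L]
gp=ray(d,(234.2,580.7));mp=ray(d,(121.9,563.7))
def f(p,full=False):
    hx,hy,psi,phi,xf=p; r=[]
    ex=np.array([np.cos(psi),np.sin(psi),0]);ey=np.array([-np.sin(psi),np.cos(psi),0]);ez=np.array([0,0,1.])
    h=np.array([hx,hy,150])
    for (k,ox,oz,_),ps in zip(L,pts):
        a=.3 if k=="l" else .3-phi
        u=np.cos(a)*ey+np.sin(a)*ez;n=-np.sin(a)*ey+np.cos(a)*ez
        q=h+ex*(ox+(0 if k=="l" else xf))+n*oz
        for o,v in ps:
            c=np.cross(u,v);r.append(np.dot(q-o,c)/np.linalg.norm(c))
    a=.3;u=np.cos(a)*ey+np.sin(a)*ez;n=-np.sin(a)*ey+np.cos(a)*ez
    for q,(o,v) in [(h+235*u+9*n,gp),(h+160*u,mp)]: r+=list(np.cross(q-o,v)*.3)
    r+=[(xf+24)/3,(hx-542)/5,(hy-106)/5]
    return np.array(r)
s=least_squares(f,[542,106,0,.3,-24],loss="soft_l1")
print("hx hy psi fork xf",s.x.round(3),"rms",np.sqrt((f(s.x)**2).mean()),f(s.x).round(1))
print("sd",np.sqrt(np.diag(np.linalg.inv(s.jac.T@s.jac))).round(3))
hx,hy,psi,phi,xf=s.x
for val in [0,phi-.03,phi]:
    a=.3-val;y=235*np.cos(a)-9*np.sin(a);z=150+235*np.sin(a)+9*np.cos(a)
    print("grip top at",round(val,3),round(hx-np.sin(psi)*y,1),round(hy+np.cos(psi)*y,1),round(z,1))
E
python3 fit.py
```

```text
hx hy psi fork xf [ 5.45258e+02  1.07044e+02  3.90000e-02  2.08000e-01 -2.45340e+01] rms 0.7694115396396158 [-1.8 -1.7 -1.9  0.3  0.4 -0.   1.2  1.2  1.  -0.6 -0.4 -0.3  0.3  0.4
  0.   0.5  0.   0.1 -0.1  0.   0.2  0.  -0.3 -0.  -0.2  0.7  0.2]
sd [2.717 2.218 0.017 0.019 2.49 ]
grip top at 0 536.5 328.7 228.0
grip top at 0.178 536.1 339.0 187.4
grip top at 0.208 536.1 340.1 180.4
```

Request:
apply_moves:
  rows:
    - {"hand": -1, "delta_pos": [40, 8, 0], "yaw": 0}
    - {"hand": -1, "delta_pos": [80, 17, 0], "yaw": 0}
    - {"hand": -1, "delta_pos": [120, 25, 0], "yaw": 0}
    - {"hand": -1, "delta_pos": [160, 34, 0], "yaw": 0}
    - {"hand": -1, "delta_pos": [200, 42, 0], "yaw": 0}
    - {"hand": -1, "delta_pos": [240, 51, 0], "yaw": 0}
    - {"hand": -1, "delta_pos": [280, 59, 0], "yaw": 0}
    - {"hand": -1, "delta_pos": [320, 68, 0], "yaw": 0}
    - {"hand": -1, "delta_pos": [360, 76, 0], "yaw": 0}
    - {"hand": -1, "delta_pos": [400, 85, 10], "yaw": 0}
    - {"hand": -1, "delta_pos": [438, 94, 20], "yaw": 0}
    - {"hand": -1, "delta_pos": [475, 102, 35], "yaw": 0}

```text
clock: 6.58
position: [603.8, -145.0, 232.6]
ee_rot: [-0.707, 0.707, -0.001, 0.001]
contact_force: [0.8, 0.1, -0.3]
gripper_width: 0.0
grasp_force: 0.0
```

Request:
apply_moves:
  rows:
    - {"hand": -1, "delta_pos": [35, 7, 20], "yaw": 0}
    - {"hand": -1, "delta_pos": [60, 14, 45], "yaw": 0}
    - {"hand": -1, "delta_pos": [60, 14, 45], "yaw": 0}
    - {"hand": -1, "delta_pos": [60, 14, 45], "yaw": 0}

```text
clock: 6.92
position: [588.6, -204.5, 184.6]
ee_rot: [-0.706, 0.708, 0.001, -0.001]
contact_force: [-0.7, -0.2, 0.3]
gripper_width: 0.1
grasp_force: 0.0
```

Run:
```python
from h import *
s=read_state();print(s["position"].round(1),s["joints"].round(2))
d=cam("wrist");cv2.imwrite("pics/w3.png",d["pixels"][:,:,::-1])
for q,z in [("key_round_top",73),("key_square_top",73),("key_bar_top",73),("key_stop_top",86)]:
    print(q,[(round(x["score"],2),np.round(x["location"]).tolist(),atz(d,x["location"],z).round(1).tolist()) for x in nets.pinpoint("wrist",q)[:2]])
```

```text
[ 588.6 -204.5  184.6] [-0.07  0.44 -0.09 -0.   -1.04  0.07]
key_round_top [(0.9, [171.0, 320.0], [585.8, -233.1, 73.0])]
key_square_top [(0.94, [60.0, 313.0], [591.1, -318.3, 73.0])]
key_bar_top [(0.8, [55.0, 429.0], [503.4, -322.0, 73.0])]
key_stop_top [(0.87, [172.0, 423.0], [503.4, -234.5, 86.0])]
```

View pics/w3.png

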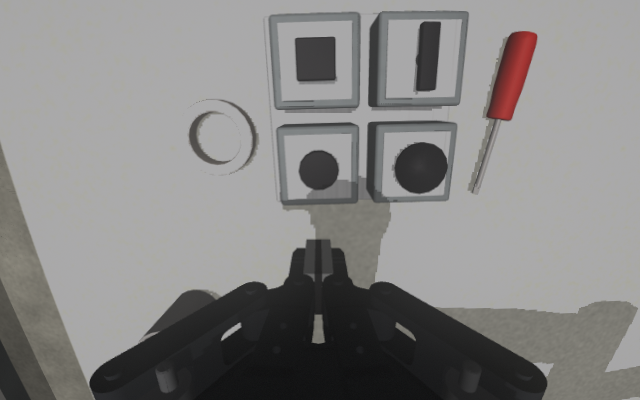

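The wrist view shows all four keys as expected: round at (171, 320), square (60, 315), bar (55, 428) and stop (168, 421). The positions agree, so I'll press the round key.

Request:
apply_moves:
  rows:
    - {"hand": -1, "delta_pos": [29, 3, 30], "yaw": 0}
    - {"hand": -1, "delta_pos": [29, 3, 60], "yaw": 0}
    - {"hand": -1, "delta_pos": [29, 3, 75], "yaw": 0}
    - {"hand": -1, "delta_pos": [29, 3, 82], "yaw": 0}
    - {"hand": -1, "delta_pos": [29, 3, 86], "yaw": 0}
    - {"hand": -1, "delta_pos": [29, 3, 88], "yaw": 0}
    - {"hand": -1, "delta_pos": [29, 3, 90], "yaw": 0}
    - {"hand": -1, "delta_pos": [29, 3, 92], "yaw": 0}
    - {"hand": -1, "delta_pos": [29, 3, 92], "yaw": 0}

```text
clock: 7.92
position: [588.1, -231.7, 95.6]
ee_rot: [-0.707, 0.707, -0.001, 0.001]
contact_force: [1.2, 1.1, 2.4]
gripper_width: 0.1
grasp_force: 1.1
```

Request:
apply_moves:
  rows:
    - {"hand": -1, "delta_pos": [0, 0, 2], "yaw": 0}
    - {"hand": -1, "delta_pos": [0, 0, 4], "yaw": 0}
    - {"hand": -1, "delta_pos": [0, 0, 5], "yaw": 0}
    - {"hand": -1, "delta_pos": [0, 0, 6], "yaw": 0}
    - {"hand": -1, "delta_pos": [0, 0, 6], "yaw": 0}
    - {"hand": -1, "delta_pos": [0, 0, 6], "yaw": 0}

```text
clock: 8.42
position: [588.2, -231.8, 91.9]
ee_rot: [0.707, -0.707, 0.002, -0.001]
contact_force: [-2.6, 3.8, 14.4]
gripper_width: 0.0
grasp_force: 7.5
```

Request:
apply_moves:
  rows:
    - {"hand": -1, "delta_pos": [0, 0, -20], "yaw": 0}
    - {"hand": -1, "delta_pos": [0, 0, -35], "yaw": 0}
    - {"hand": -1, "delta_pos": [40, -1, -35], "yaw": 0}
    - {"hand": -1, "delta_pos": [80, -2, -35], "yaw": 0}
    - {"hand": -1, "delta_pos": [86, -2, -35], "yaw": 0}
    - {"hand": -1, "delta_pos": [86, -2, -20], "yaw": 0}
    - {"hand": -1, "delta_pos": [86, -2, -11], "yaw": 0}
    - {"hand": -1, "delta_pos": [86, -2, -7], "yaw": 0}
    - {"hand": -1, "delta_pos": [86, -2, -4], "yaw": 0}
    - {"hand": -1, "delta_pos": [86, -2, -2], "yaw": 0}
    - {"hand": -1, "delta_pos": [86, -2, 0], "yaw": 0}
    - {"hand": -1, "delta_pos": [86, -2, 0], "yaw": 0}

```text
clock: 9.42
position: [587.8, -317.9, 91.9]
ee_rot: [0.707, -0.707, -0.0, 0.001]
contact_force: [-7.9, 1.4, 14.9]
gripper_width: -0.1
grasp_force: 7.4
```

Request:
apply_moves:
  rows:
    - {"hand": -1, "delta_pos": [0, 0, 0], "yaw": 0}
    - {"hand": -1, "delta_pos": [0, 0, 0], "yaw": 0}

```text
clock: 9.58
position: [587.8, -317.9, 91.9]
ee_rot: [0.707, -0.707, -0.0, 0.001]
contact_force: [-7.3, 0.7, 14.3]
gripper_width: -0.1
grasp_force: 7.2
```

Request:
apply_moves:
  rows:
    - {"hand": -1, "delta_pos": [0, 0, -20], "yaw": 0}
    - {"hand": -1, "delta_pos": [0, 0, -35], "yaw": 0}
    - {"hand": -1, "delta_pos": [2, 40, -35], "yaw": 0}
    - {"hand": -1, "delta_pos": [4, 78, -35], "yaw": 0}
    - {"hand": -1, "delta_pos": [4, 85, -35], "yaw": 0}
    - {"hand": -1, "delta_pos": [4, 85, -20], "yaw": 0}
    - {"hand": -1, "delta_pos": [4, 85, -11], "yaw": 0}
    - {"hand": -1, "delta_pos": [4, 85, -7], "yaw": 0}
    - {"hand": -1, "delta_pos": [4, 85, -4], "yaw": 0}
    - {"hand": -1, "delta_pos": [4, 85, -2], "yaw": 0}
    - {"hand": -1, "delta_pos": [4, 85, 0], "yaw": 0}
    - {"hand": -1, "delta_pos": [4, 85, 0], "yaw": 0}

```text
clock: 10.58
position: [503.4, -321.2, 91.8]
ee_rot: [0.707, -0.707, -0.001, 0.001]
contact_force: [-7.8, 6.4, 21.5]
gripper_width: -0.1
grasp_force: 10.5
```

Request:
apply_moves:
  rows:
    - {"hand": -1, "delta_pos": [0, 0, 0], "yaw": 0}
    - {"hand": -1, "delta_pos": [0, 0, 0], "yaw": 0}

```text
clock: 10.75
position: [503.4, -321.2, 91.8]
ee_rot: [0.707, -0.707, -0.001, 0.001]
contact_force: [-7.2, 6.5, 20.9]
gripper_width: 0.3
grasp_force: 10.3
```

All three keys were pressed home. Next I'll lift high, turn back, and travel over the stand to the grip.

Request:
apply_moves:
  rows:
    - {"hand": -1, "delta_pos": [0, 0, -40], "yaw": 0}
    - {"hand": -1, "delta_pos": [0, 0, -80], "yaw": -0.12}
    - {"hand": -1, "delta_pos": [0, 0, -120], "yaw": -0.24}
    - {"hand": -1, "delta_pos": [0, 0, -160], "yaw": -0.36}
    - {"hand": -1, "delta_pos": [0, 0, -200], "yaw": -0.48}
    - {"hand": -1, "delta_pos": [0, 0, -240], "yaw": -0.6}
    - {"hand": -1, "delta_pos": [0, 0, -265], "yaw": -0.72}
    - {"hand": -1, "delta_pos": [-40, 0, -265], "yaw": -0.84}
    - {"hand": -1, "delta_pos": [-80, 0, -265], "yaw": -0.96}
    - {"hand": -1, "delta_pos": [-120, 0, -265], "yaw": -1.08}
    - {"hand": -1, "delta_pos": [-160, 0, -265], "yaw": -1.2}
    - {"hand": -1, "delta_pos": [-160, 0, -265], "yaw": -1.2}

```text
clock: 11.75
position: [504.5, -156.5, 353.8]
ee_rot: [0.984, -0.18, 0.001, -0.001]
contact_force: [-0.4, -1.9, -0.0]
gripper_width: -0.3
grasp_force: 0.0
```

Run:
```python
from h import *
s=read_state();Rt=R.from_quat(s["ee_rot"]).as_matrix();print(s["position"].round(1),s["joints"].round(2),Rt.round(3).tolist(),s["clock"])
for t in [(537,335,350)]: print((Rt.T@(np.array(t)-s["position"])).round(1), "yaw",np.arctan2(Rt[1,0],Rt[0,0]))
```

```text
[ 504.5 -156.5  353.8] [ 0.01  0.16 -0.06 -0.   -1.35  1.2 ] [[0.936, -0.353, 0.002], [-0.353, -0.936, 0.001], [0.001, -0.002, -1.0]] 11.75
[-143.1 -471.3    4.6] yaw -0.3609682857467029
```

Request:
apply_moves:
  rows:
    - {"hand": -1, "delta_pos": [-11, -38, 0], "yaw": -0.12}
    - {"hand": -1, "delta_pos": [-23, -76, 0], "yaw": -0.24}
    - {"hand": -1, "delta_pos": [-34, -114, 0], "yaw": -0.36}
    - {"hand": -1, "delta_pos": [-46, -152, 0], "yaw": -0.36}
    - {"hand": -1, "delta_pos": [-58, -190, 0], "yaw": -0.36}
    - {"hand": -1, "delta_pos": [-69, -228, 0], "yaw": -0.36}
    - {"hand": -1, "delta_pos": [-81, -266, 0], "yaw": -0.36}
    - {"hand": -1, "delta_pos": [-92, -304, 0], "yaw": -0.36}
    - {"hand": -1, "delta_pos": [-104, -342, 0], "yaw": -0.36}
    - {"hand": -1, "delta_pos": [-115, -380, 0], "yaw": -0.36}
    - {"hand": -1, "delta_pos": [-127, -418, 0], "yaw": -0.36}
    - {"hand": -1, "delta_pos": [-139, -456, 0], "yaw": -0.36}

```text
clock: 12.75
position: [540.2, 316.0, 353.2]
ee_rot: [1.0, -0.006, 0.0, -0.0]
contact_force: [1.2, 0.5, 0.1]
gripper_width: -0.1
grasp_force: 0.0
```

Request:
apply_moves:
  rows:
    - {"hand": -1, "delta_pos": [0, -16, 20], "yaw": 0}
    - {"hand": -1, "delta_pos": [0, -16, 50], "yaw": 0}
    - {"hand": -1, "delta_pos": [0, -16, 70], "yaw": 0}
    - {"hand": -1, "delta_pos": [0, -16, 70], "yaw": 0}

```text
clock: 13.08
position: [538.3, 329.4, 277.2]
ee_rot: [1.0, -0.006, -0.004, 0.003]
contact_force: [-0.2, 0.1, -1.6]
gripper_width: 0.1
grasp_force: 0.0
```

```bash
python3 look.py w4
```

```text
[538.3 329.4 277.2] [ 1.    -0.006 -0.004  0.003] 13.0833 [-0.2  0.1 -1.6]
[618.7 329.4 394.5]
lever_hinge 0.59 [187.5 555.8] on plane x=541: [541.   95.3 141.4]
lever_grip 0.55 [238.2 321.4] on plane x=541: [541.  327.2 241. ]
lever_mid 0.57 [214.  412.3] on plane x=541: [541.  259.4 204. ]
fork_mid 0.56 [237.2 320.6] on plane x=541: [541.  327.7 239.6]
```

View pics/w4.png

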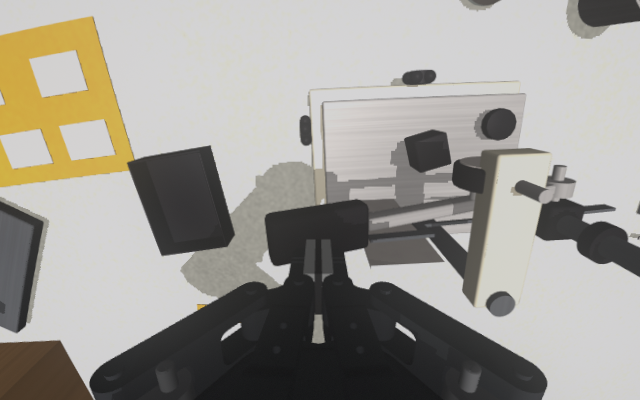

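The closed fingertips sit over the grip at (240, 318). The bar runs right at rows 200–220, with the fork tab just below it at row 235. I'll press down in steps.

Request:
apply_moves:
  rows:
    - {"hand": -1, "delta_pos": [-2, -6, 12], "yaw": 0}
    - {"hand": -1, "delta_pos": [-2, -6, 20], "yaw": 0}
    - {"hand": -1, "delta_pos": [-2, -6, 26], "yaw": 0}
    - {"hand": -1, "delta_pos": [-2, -6, 32], "yaw": 0}
    - {"hand": -1, "delta_pos": [-2, -6, 38], "yaw": 0}
    - {"hand": -1, "delta_pos": [-2, -6, 44], "yaw": 0}
    - {"hand": -1, "delta_pos": [-2, -6, 50], "yaw": 0}
    - {"hand": -1, "delta_pos": [-2, -6, 56], "yaw": 0}
    - {"hand": -1, "delta_pos": [-2, -6, 60], "yaw": 0}
    - {"hand": -1, "delta_pos": [-2, -6, 62], "yaw": 0}
    - {"hand": -1, "delta_pos": [-2, -6, 62], "yaw": 0}

```text
clock: 14.25
position: [538.6, 335.8, 221.2]
ee_rot: [1.0, -0.006, 0.0, -0.0]
contact_force: [-0.1, 1.2, 4.6]
gripper_width: 0.3
grasp_force: 2.4
```

```bash
python3 look.py w5
python3 - <<'E'
import cv2,numpy as np
a=cv2.imread("pics/w5.png")[130:330,300:560]
cv2.imwrite("pics/w5c.png",cv2.resize(np.clip(a*1.5,0,255).astype('uint8'),None,fx=3,fy=3,interpolation=2))
E
```

```text
[538.6 335.8 221.2] [ 1.    -0.006  0.    -0.   ] 14.25 [-0.1  1.2  4.6]
[617.9 335.  339.2]
lever_grip 0.87 [255.8 322. ] on plane x=541: [541.  333.8 205. ]
lever_mid 0.8 [234.3 428.7] on plane x=541: [541.  266.2 180.1]
```

View pics/w5c.png

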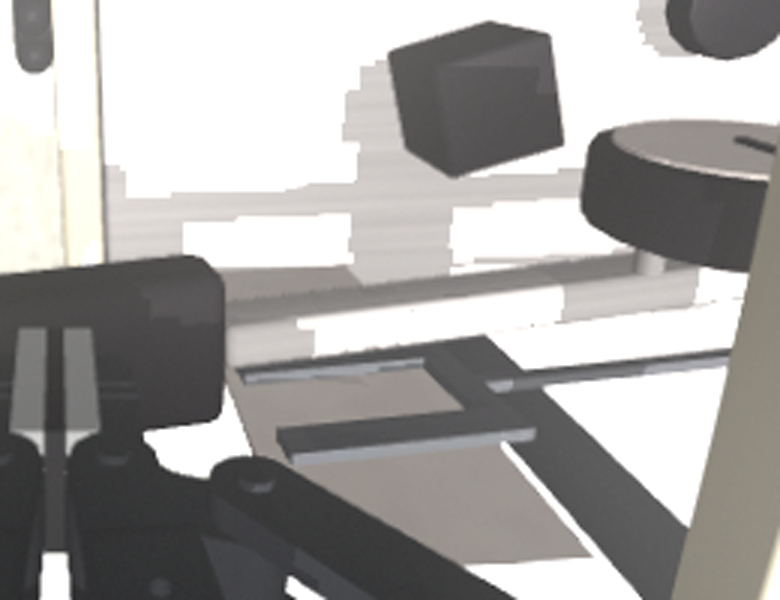

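The crop shows the fork fully: the lower tab at crop (243–425, 372) and the upper tab at (280–535, 440). The bar's centre line is above the gap in the picture, so it still has to come down. I'll refit with this view.

```bash
cat > fit2.py <<'E'
from h import *
d=cam("wrist"); s0=read_state()
L=[("l",5,-7,[(228,305),(440,281),(640,258)]),("l",5,7,[(230,326),(400,304),(640,269)]),("l",-5,7,[(232,362),(460,331),(700,302)]),
("f",0,-12,[(240,372),(330,366),(422,359)]),("f",0,12,[(278,432),(370,419),(465,406)]),("f",0,22,[(290,455),(410,444),(535,431)])]
pts=[[ray(d,(130+y/3,300+x/3)) for x,y in l[3]] for l in L]
def f(p):
    hx,hy,psi,phi,lam,xf=p; r=[]
    ex=np.array([np.cos(psi),np.sin(psi),0]);ey=np.array([-np.sin(psi),np.cos(psi),0]);ez=np.array([0,0,1.])
    h=np.array([hx,hy,150])
    for (k,ox,oz,_),ps in zip(L,pts):
        a=.3-(lam if k=="l" else phi)
        u=np.cos(a)*ey+np.sin(a)*ez;n=-np.sin(a)*ey+np.cos(a)*ez
        q=h+ex*(ox+(0 if k=="l" else xf))+n*oz
        for o,v in ps:
            c=np.cross(u,v);r.append(np.dot(q-o,c)/np.linalg.norm(c))
    r+=[(xf+24)/3,(hx-543)/4,(hy-106)/3,(lam-.14)/.02]
    return np.array(r)
s=least_squares(f,[542,106,.03,.25,.14,-24],loss="soft_l1")
print("hx hy psi fork lever xf",s.x.round(3),f(s.x).round(1))
print("sd",np.sqrt(np.diag(np.linalg.inv(s.jac.T@s.jac))).round(3),s0["position"],s0["contact_force"])
E
python3 fit2.py
```

```text
hx hy psi fork lever xf [ 5.44004e+02  1.06252e+02  3.70000e-02  1.99000e-01  1.48000e-01
 -2.43330e+01] [-2.2 -2.4 -2.7 -0.2  0.1  1.2  1.3  1.6  0.9  0.9  0.2 -0.4 -0.6  0.1
  0.5  0.3 -0.3 -0.7 -0.1  0.3  0.1  0.4]
sd [2.051 3.004 0.017 0.025 0.021 2.277] [538.6520717  335.61506415 221.85129021] [0.50038233 2.72720678 5.0053129 ]
```

Request:
apply_moves:
  rows:
    - {"hand": -1, "delta_pos": [0, 0, 3], "yaw": 0}
    - {"hand": -1, "delta_pos": [0, 0, 6], "yaw": 0}
    - {"hand": -1, "delta_pos": [0, 0, 9], "yaw": 0}
    - {"hand": -1, "delta_pos": [0, 0, 12], "yaw": 0}
    - {"hand": -1, "delta_pos": [0, 0, 14], "yaw": 0}
    - {"hand": -1, "delta_pos": [0, 0, 14], "yaw": 0}
    - {"hand": -1, "delta_pos": [0, 0, 14], "yaw": 0}
    - {"hand": -1, "delta_pos": [0, 0, 14], "yaw": 0}
    - {"hand": -1, "delta_pos": [0, 0, 14], "yaw": 0}

```text
clock: 15.3
position: [538.7, 336.2, 208.2]
ee_rot: [1.0, -0.006, 0.001, -0.001]
contact_force: [-0.7, 3.2, 6.7]
gripper_width: -0.1
grasp_force: 2.8
```

```bash
python3 look.py w6
python3 - <<'E'
import cv2,numpy as np
a=cv2.imread("pics/w6.png")[130:330,300:560]
cv2.imwrite("pics/w6c.png",cv2.resize(np.clip(a*1.5,0,255).astype('uint8'),None,fx=3,fy=3,interpolation=2))
E
```

```text
[538.7 336.2 208.2] [ 1.    -0.006  0.001 -0.001] 15.3 [-0.7  3.2  6.7]
[617.9 335.3 326.4]
lever_grip 0.8 [254.5 314.7] on plane x=541: [541.  338.2 190.4]
lever_mid 0.93 [235.4 433.4] on plane x=541: [541.  264.2 168.4]
```

View pics/w6c.png

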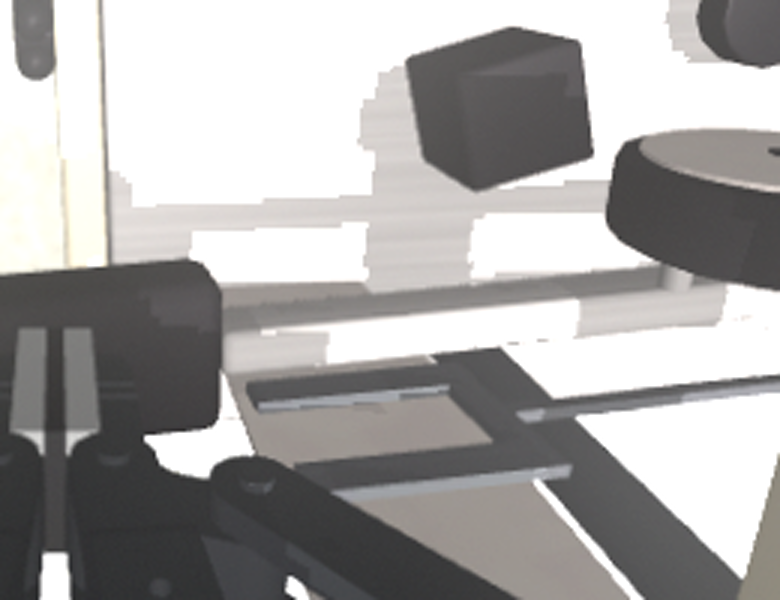

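The bar and tab edges are now close to parallel: bar slope about -0.10, tabs about -0.09 to -0.10. One refit to confirm.

```bash
python3 - <<'E'
import re
t=open("fit2.py").read()
i=t.index("L=[");j=t.index("pts=")
t=t[:i]+'''L=[("l",5,-7,[(226,310),(440,292),(650,267)]),("l",5,7,[(228,334),(440,313),(660,288)]),("l",-5,7,[(230,371),(480,348),(720,325)]),
("f",0,-22,[(248,382),(340,374),(440,364)]),("f",0,-12,[(260,403),(350,395),(448,387)]),("f",0,12,[(297,465),(390,455),(485,444)]),("f",0,22,[(340,491),(450,480),(572,466)])]
'''+t[j:]
t=t.replace("(lam-.14)/.02","(lam-.205)/.02")
open("fit3.py","w").write(t)
E
python3 fit3.py
```

```text
hx hy psi fork lever xf [ 5.43621e+02  1.06111e+02  4.20000e-02  2.15000e-01  2.13000e-01
 -2.46850e+01] [-1.5 -1.8 -0.6 -0.1  0.1  0.9  1.2  0.9  0.4  0.2  0.   0.   0.3  0.1
 -0.4 -0.1 -0.1  0.   0.1 -0.1 -0.2 -0.2  0.2  0.   0.4]
sd [1.51  2.994 0.014 0.02  0.02  1.992] [538.69553869 336.19738458 208.23152403] [0.41149924 3.42890892 5.95242238]
```

Request:
apply_moves:
  rows:
    - {"hand": -1, "delta_pos": [0, 0, 1], "yaw": 0}
    - {"hand": -1, "delta_pos": [0, 0, 2], "yaw": 0}
    - {"hand": -1, "delta_pos": [0, 0, 2], "yaw": 0}
    - {"hand": -1, "delta_pos": [0, 0, 2], "yaw": 0}
    - {"hand": -1, "delta_pos": [0, 0, 2], "yaw": 0}
    - {"hand": -1, "delta_pos": [0, 0, 2], "yaw": 0}
    - {"hand": -1, "delta_pos": [0, 0, 2], "yaw": 0}
    - {"hand": -1, "delta_pos": [0, 0, 2], "yaw": 0}
    - {"hand": -1, "delta_pos": [0, 0, 2], "yaw": 0}
    - {"hand": -1, "delta_pos": [0, 0, 2], "yaw": 0}
    - {"hand": -1, "delta_pos": [0, 0, 2], "yaw": 0}
    - {"hand": -1, "delta_pos": [0, 0, 2], "yaw": 0}

```text
clock: 16.6
position: [538.7, 336.4, 206.3]
ee_rot: [1.0, -0.006, 0.001, -0.001]
contact_force: [0.0, 3.3, 6.1]
gripper_width: 0.1
grasp_force: 2.9
```

```bash
python3 -c "
from h import *
s=read_state();print(s['position'],s['contact_force'])
print(workorder.job_done())"
```

```text
[538.72250982 336.40028742 206.31386681] [0.0180053  3.31176047 6.05105205]
the job is handed in; nothing more can be done
None
```

I pressed the round, square and bar keys in order, then handed the job in at 16.6 s with the fingers pressing the grip at about 6 N; the lever was at about 0.20–0.21 rad against a fork estimate of 0.20–0.215, and no verdict came back.

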